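# Clear the bottle, then hold the cell test jig at its highest cam lift

## Task

The solvent bottle is standing in the way of the lever of the cell test jig: lift it away and stand it upright on the bench, at least a hand's width (100 mm) clear of where the lever comes down. Then press the spring-loaded cam lever down to the point of highest lift, which is where the lever lies level (any further and the bed sinks again), and hold it there: finish while still holding the lever level. Leave the cell on the bed and the other things on the bench where they are, and do not tip the bottle over.

Things in the scene. Friction and masses are not known exactly. Their poses are not given: they have to be found in the camera images.
- jig: Bare-metal cell test jig screwed to the bench. Base plate 124 (x) x 136 (y) x 12 mm, bolted down; origin at the centre of its underside, x points to the rear of the jig, y towards the side where the lever is, z up. The two side plates reach 81 mm up, a probe bridge at the rear and over the middle of the bed (x -10 to 58, y -22 to 22 mm) reaches 148 mm up. The moving bed carries a flat cell between the side plates, under the probes.
- cam_lever (a joint): Angle of the eccentric's lever, rad: 0 = at rest, lever raised 69 degrees above level and leaning to the front (-x of the jig); grows as the lever is pressed forward and down. 1.20 = lever level, pointing to the jig's front: highest lift of the bed. It can go on to 1.65 (26 degrees below level), where the bed sinks again. A spring drives it back up as soon as it is let go: about 2 N at the knob at rest, 4 N at 1.20.
- lever_knob (a point): Centre of the black ball, 26 mm across, at the end of the lever; 130 mm from the axle; the lever is a round steel rod 10 mm thick. The ball moves on an arc in the jig's x-z plane at jig y = 85 mm: always above or in front of the side plate, whose outside is at y = 59 mm (bearing cap 62 mm).
- axle (a point): Point on the lever's turning axis in the lever's plane: at x 0, y 85, z 62 mm of the jig. The axis runs along the jig's y.
- lever_level (a point): Where the ball's centre lies when the lever is level: at x -130, y 85, z 62 mm of the jig, fixed to the jig.
- bed (a joint): Lift of the bed, m: 0 at rest, 0.0089 at the highest point (cell against the probes). It only follows the lever.
- bottle: Glass solvent dispenser bottle, closed, conical, 85 mm across at the foot and 102 mm high with a steel cap 44 mm across and 30 mm high (from z 72 to 102 mm). About 0.26 kg. Origin at the centre of its underside, z up. It stands on the bench under the lever's path in front of the jig. Lift it by the cap.
- free_spot (a point): Middle of a free patch of bench, about 100 mm wide, where the bottle can stand (other free bench will do too): x 0.46, y -0.21, z 0 in the world, right of the hot-air tool on its stand (y -0.15 to 0, x 0.46 to 0.62, up to 0.28 m high) and left of the microscope tray (from y -0.27 on). A tall microscope stands on that tray: swing past it and past the tool within 0.45 m of the base axis.
- dish: Bystander: round aluminium dish with small screws, 72 mm across, 14 mm high. Origin on its underside.
- braid_case: Bystander: flat round braid case, 39 mm across, 11 mm high, with a short tail of braid. Origin on its underside.
- rubber: Bystander: small block eraser in a sleeve, 20x45x12 mm. Origin on its underside.
- solder: Bystander: spool of solder wire standing on its flange, 51 mm across, 34 mm high. Origin on its underside.
- cell: Flat phone cell, 41x72x5 mm, lying loose on the jig's bed between two low strips; it goes up with the bed and stays there. Origin on its underside.
Mind the look-alikes: they are no part of the job. There is more than one size of the bottle; the one meant has the size given above.

How it is judged:
By the outcome, as a careful person would: the job done as asked, in the order asked, and still so for the second after the job is handed in, while the arm keeps its last pose, push and grip.
It also fails if it takes over 72 s, if anything falls off the work surface, if the arm or the gripper's body presses on something with over 40 N, if the wrist force passes 120 N, or if a joint passes its speed limit or range.

## Robot

A 7-joint arm with a two-finger parallel gripper is mounted at the origin on a cart in front of the work surface, level with it; the furniture and walls round the work are solid. World frame = base frame: x ahead of the robot, y to its left, z up, the work surface at z = 0. Lengths are in m, angles in degrees, forces in N, time in s.
With the tool pointing down it reaches from about 0.425 to 0.875 m from the base axis. Payload 4.7 kg.
Tool frame: the origin (TCP) lies midway between the tips of the shut fingers; the grasp point (between the pads) lies 19 mm behind it (manip.hold_point_z is the distance from the TCP to the grasp point, in m); z points along the fingers, y is the line along which they close (so a half turn about z gives the same grasp; the last joint's range is limited). The gripper opens to 87 mm and grips with 3 to 60 N. Pads are 19 mm wide; open, the fingers measure 117 mm over their backs; the gripper's body (75 mm by 190 mm) begins 51 mm behind the grasp point.
Start: joints at [67.042, 18.392, -4.016, 83.108, 1.295, 78.541, -3.26], TCP at [0.262, -0.595, 0.223] pointing down, gripper open.
Joint ranges: [-163.93, 163.93], [-17.29, 119.83], [-79.2, 71.16], [3.27, 140.29], [-89.18, 269.18], [5.43, 117.66], [-154.24, 154.24]. Speed limits (degrees/s): [147.25, 147.25, 180, 180, 180, 180, 180].

## Interface

Orientations are given as a 3x3 rotation matrix whose columns are the frame's x, y, z axes.
In Python, from station import manip gives the robot as it stands.
- The arm moves only by the tool send_rows, never from a script. Its argument "series" is one flat list of numbers, 7 for each row, row after row: the shift along the tool's x, y, z in mm, then the turn, a rotation vector about the tool's x, y, z in rad, then the opening, from 0 (shut) to 1 (fully open). In form: [dx, dy, dz, rx, ry, rz, jaw, dx, dy, dz, rx, ry, rz, jaw, ...]. A call has 1 to 20 rows; each row is the pose to reach, as a shift and turn from the pose commanded when the call began, along the tool's axes at that moment; what a row does not reach only later rows make up. A row lasts 1/8 s, in which the tool goes at most 62.5 mm and 10.7 degrees, less where a joint would pass 70% of its speed; a pose out of reach is approached as far as the arm can. A call with a gripper value outside its range is refused whole. The fingers move at their own pace and stop on an object; "grip_force" is the grip in N (left out, the last holds). Time passes only in rows, so rows that repeat a pose let the fingers close. It gives the time, the measured TCP pose, the force, the opening and the grip force at its end, in the units of the state.
- manip.get_obs(): the state, without advancing time (a new reading comes with each control period).
- manip.read_camera(name): name is "scene" or "top"; returns (picture, depth): 420x560x3 uint8, red, green, blue; 420x560 float32, m along the optical axis (not along the pixel's ray), 0 where there is no reading.
- manip.camera_params(name): a dict with "fx", "fy", "cx", "cy" (pixels), "R" (3x3) and "t" (3): a world point X has camera coordinates R X + t. Camera axes: x right, y down, z forward; pixel columns grow to the right and rows downward; lengths in m; the calibration is good to about 2 mm. A picture is of the moment at which its call begins. camera_params takes no time and is no camera call.
- manip.sign_off(): hands the job in; it is judged then, once.
The state is a dict: "time": time; "q": joint angles; "qd": joint speeds; "tau": joint torques, N m; "position": TCP position; "tcp_rot": TCP orientation; "ft_force": force on the tool from outside, world axes, zero at the start; "torque": the same for the moment, N m; "grip_width": opening from 0.0 (shut) to 1.0 (fully open); "grip_force": force on a finger pad.
Only numpy, scipy, OpenCV 4.12 (cv2) and the standard library are available. Lean on these libraries where they do the work, as an engineer would, in place of code of your own. Each camera call takes 0.05 s, during which the arm holds its last target. There are 200 camera calls.

## Working session

There is one attempt and no reset: what is moved stays moved. The work goes in short steps, Python scripts to look and compute and a tool call to move; the robot and the scene stay as the last step left them, time stands still between calls to the robot, and variables do not carry over. Pictures are saved under pics/ and viewed, at most 10 in all, crops included, and the job is handed in when it is done.

Besides the shell and the picture viewer there is one more tool, called as a command line: name --argument value ..., lists and objects as JSON in quotes. send_rows: Moves the arm, as the interface text tells. Its arguments: {"type":"object","properties":{"series":{"type":"array","items":{"type":"number"}},"grip_force":{"type":"number"}},"required":["series"]}

```bash
ls; mkdir -p pics; cat > h.py <<'E'
import numpy as np, cv2
from station import manip
def snap(n,tag):
    im,d=manip.read_camera(n); cv2.imwrite(f'pics/{tag}.png',im[:,:,::-1]); np.savez(f'pics/{tag}.npz',im=im,d=d); return im,d
def pts(n,d):
    c=manip.camera_params(n); v,u=np.mgrid[:d.shape[0],:d.shape[1]]
    P=np.stack([(u-c['cx'])/c['fx']*d,(v-c['cy'])/c['fy']*d,d],-1)
    return (P-np.array(c['t']))@np.array(c['R'])
E
python3 - <<'E'
from h import *
snap('scene','s0');snap('top','t0')
for n in('scene','top'):print(manip.camera_params(n))
o=manip.get_obs();print(o['time'],o['position'],o['tcp_rot'],o['ft_force'],manip.hold_point_z)
E
```

```text
pics
{'fx': 432.58521748668016, 'fy': 432.58521748668016, 'cx': 282.3374534473982, 'cy': 205.3433328266074, 'R': array([[-0.85253715, -0.52219442,  0.02221261],
       [-0.35601863,  0.54907315, -0.75615436],
       [ 0.38266324, -0.65255778, -0.6540162 ]]), 't': array([0.45890947, 0.27971908, 0.75158974])}
{'fx': 453.2742238918302, 'fy': 453.2742238918302, 'cx': 272.9319595741472, 'cy': 214.2627319437498, 'R': array([[-0.00662459, -0.99994539,  0.00808284],
       [-0.99318676,  0.00563894, -0.11639704],
       [ 0.11634511, -0.00879885, -0.99316987]]), 't': array([0.01225188, 0.54760176, 1.26703539])}
0.1 [ 0.26170778 -0.594433    0.22153161] [[ 9.15186309e-01  4.03030234e-01 -8.06771138e-04]
 [ 4.03031031e-01 -9.15184914e-01  1.60034808e-03]
 [-9.33561119e-05 -1.78977046e-03 -9.99998394e-01]] [-0.02862765  0.01206171 -0.35264609] 0.0187
```

View pics/s0.png

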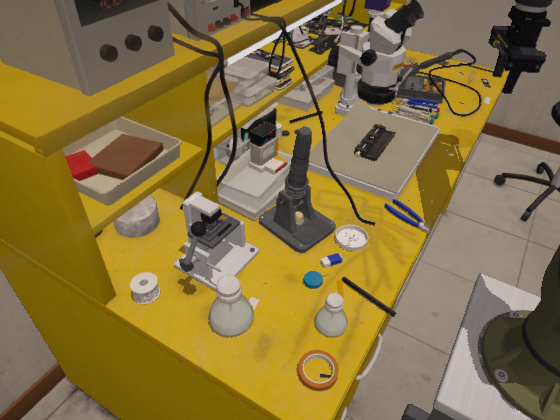

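View pics/t0.png

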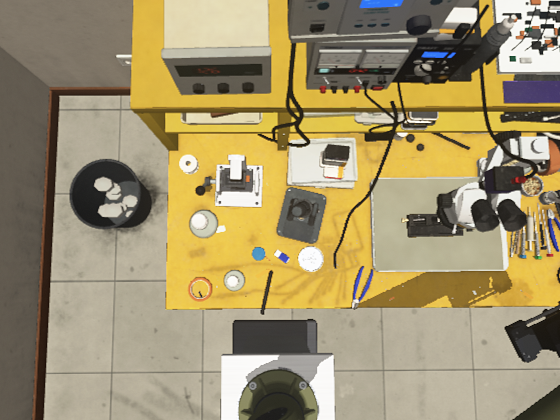

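Scene view: jig (218,240) with the black ball at (187,265) and (198,229), a big bottle at (230,305), and a small bottle at (332,315). Top view: jig (239,186), ball about (200,190), big bottle (203,224), small bottle (234,280). Next I measure both bottles, the jig and the knob, and make a close crop.

```bash
python3 - <<'E'
from h import *
for n,t in(('scene','s0'),('top','t0')):
    z=np.load(f'pics/{t}.npz');im,d=z['im'],z['d'];P=pts(n,d)
    np.savez(f'pics/P{n}.npz',P=P)
    # region of bench objects above bench
    m=(P[...,2]>.006)&(P[...,2]<.2)&(P[...,0]>.3)&(P[...,0]<.85)&(P[...,1]>-.15)&(P[...,1]<.35)&(d>0)
    k,l,s,c=cv2.connectedComponentsWithStats(m.astype(np.uint8))
    for i in range(1,k):
        if s[i,4]>60:
            Q=P[l==i];print(n,s[i],Q.min(0).round(3),Q.max(0).round(3),'top part',Q[Q[:,2]>Q[:,2].max()-.008].mean(0).round(3))
    # dark pixels near lever
    g=im.max(2);m2=m&(g<60)
    k,l,s,c=cv2.connectedComponentsWithStats(m2.astype(np.uint8))
    for i in range(1,k):
        if s[i,4]>15: Q=P[l==i];print(n,'dark',s[i],Q.mean(0).round(3),Q[:,2].max().round(3))
a=cv2.resize(cv2.imread('pics/s0.png')[180:350,120:360],None,fx=2.5,fy=2.5,interpolation=3)[:, :]
b=cv2.resize(cv2.imread('pics/t0.png')[130:310,165:345],None,fx=2.5*170/180,fy=2.5*170/180,interpolation=3)
b=b[:, :200] if 0 else b
cv2.imwrite('pics/c0.png',cv2.resize(np.hstack([a,b[:a.shape[0]]]),(800,int(800*a.shape[0]/(a.shape[1]+b.shape[1])))))
E
```

```text
scene [   31   109   305   228 22642] [ 0.461 -0.15   0.006] [0.85  0.322 0.2  ] top part [0.74  0.138 0.196]
scene [131 135  44  40 303] [0.778 0.041 0.179] [0.85  0.161 0.2  ] top part [0.801 0.08  0.196]
scene [ 84 167  46  25 540] [0.78  0.165 0.178] [0.85  0.216 0.2  ] top part [0.816 0.178 0.196]
scene [ 119  197   41   40 1011] [0.805 0.075 0.006] [0.85  0.171 0.053] top part [0.83  0.124 0.05 ]
scene [336 225  32  25 214] [ 0.381 -0.133  0.006] [ 0.452 -0.06   0.017] top part [ 0.416 -0.098  0.013]
scene [321 253  22  14 176] [ 0.405 -0.034  0.006] [0.444 0.009 0.016] top part [ 0.424 -0.012  0.012]
scene [304 271  19  17 248] [0.414 0.034 0.006] [0.452 0.073 0.014] top part [0.432 0.055 0.011]
scene [130 272  29  30 652] [0.668 0.231 0.006] [0.721 0.282 0.037] top part [0.694 0.257 0.033]
scene [342 277  37  26 167] [0.301 0.014 0.006] [0.384 0.039 0.013] top part [0.341 0.028 0.009]
scene [ 315  293   33   44 1032] [0.326 0.106 0.006] [0.387 0.154 0.076] top part [0.357 0.125 0.073]
scene [298 350  41  40 670] [0.3   0.186 0.006] [0.367 0.255 0.016] top part [0.333 0.222 0.
[... 1894 characters left out ...]
0  31 109] [0.301 0.012 0.006] [0.386 0.039 0.016] top part [0.344 0.026 0.011]
top [187 278  27  24 233] [0.303 0.182 0.006] [0.368 0.256 0.02 ] top part [0.334 0.221 0.014]
top dark [258 134  14   7  25] [0.75  0.03  0.119] 0.195
top dark [288 141  22   6  48] [ 0.729 -0.061  0.121] 0.198
top dark [326 145   8   7  26] [ 0.708 -0.139  0.168] 0.172
top dark [326 154   8   5  18] [ 0.683 -0.141  0.164] 0.173
top dark [230 171  13  11  24] [0.636 0.101 0.121] 0.138
top dark [196 186   9   9  63] [0.592 0.194 0.194] 0.2
top dark [298 201  11   6  21] [ 0.564 -0.072  0.151] 0.197
top dark [288 206   4  10  20] [ 0.555 -0.037  0.06 ] 0.101
top dark [263 271  10  31  60] [0.346 0.025 0.01 ] 0.016
```

View pics/c0.png

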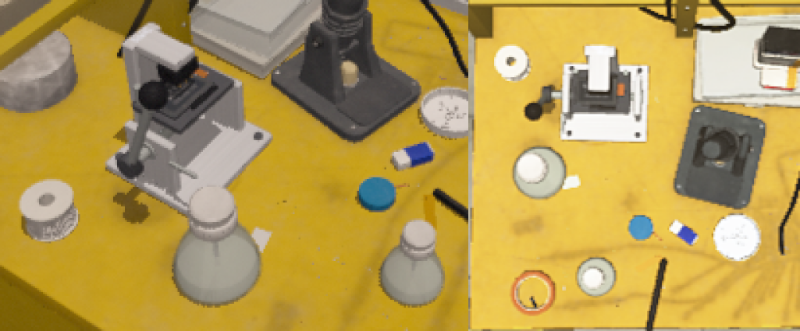

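The crop confirms the choice. The candidates are the big bottle at top (203,224), cap top at z 0.102 and about 85 mm across the foot, which matches, and the small bottle at (234,280), 76 mm high, which does not. The white solder spool at (188,163) and the ball at (200,187) are neither. Next I find the jig's pose, the ball centre and the cap centre more closely.

```bash
python3 - <<'E'
from h import *
from scipy.optimize import least_squares
for n,t in(('scene','s0'),('top','t0')):
    z=np.load(f'pics/{t}.npz');im=z['im'];P=np.load(f'pics/P{n}.npz')['P']
    x,y,h=P[...,0],P[...,1],P[...,2]
    m=(h>.006)&(h<.02)&(x>.53)&(x<.76)&(y>.03)&(y<.19)&(im.min(2)>110)
    Q=P[m];r=cv2.minAreaRect((Q[:,:2]*1000).astype(np.float32));print(n,'plate',m.sum(),np.median(Q[:,2]),r)
    M=m.astype(np.uint8);k,l,s,c=cv2.connectedComponentsWithStats(M);print(s[1:][s[1:,4]>30])
    m=(h>.14)&(h<.21)&(x>.55)&(x<.64)&(y>.16)&(y<.24)&(im.max(2)<80)
    Q=P[m];f=least_squares(lambda c:np.linalg.norm(Q-c,axis=1)-.013,Q.mean(0)-[0,0,.01],loss='soft_l1',f_scale=.002);print('ball',len(Q),f.x.round(4),f.cost)
    m=(h>.095)&(h<.115)&(x>.47)&(x<.58)&(y>.15)&(y<.27)
    Q=P[m];print('cap',len(Q),np.median(Q[:,2]),cv2.minEnclosingCircle((Q[:,:2]*1000).astype(np.float32)))
    m=(h>.006)&(h<.03)&(x>.46)&(x<.59)&(y>.14)&(y<.27); Q=P[m];print('foot',Q.min(0),Q.max(0))
E
```

```text
scene plate 1549 0.011723878949071726 ((632.0652465820312, 110.58429718017578), (136.89698791503906, 124.43865203857422), 87.916015625)
[[ 188  237   71   52 1494]
 [ 174  260    8    9   37]]
ball 193 [0.5892 0.1963 0.1827] 0.00017337159100407336
cap 383 0.10071208840051672 ((520.7070922851562, 212.84776306152344), 21.517606735229492)
foot [0.4772912  0.14119266 0.00604903] [0.58985297 0.25549248 0.02994024]
top plate 839 0.012713170778944316 ((616.8634643554688, 112.03955841064453), (140.4405975341797, 164.59164428710938), 87.71920013427734)
[[216 164  14   8  49]
 [215 165  48  42 784]]
ball 70 [0.5921 0.1958 0.1843] 0.00017002114762366296
cap 182 0.10170107681986341 ((523.7803344726562, 212.3994598388672), 20.816770553588867)
foot [0.46478775 0.14178514 0.00612056] [0.58978765 0.2691415  0.02996805]
```

```bash
cat >> h.py <<'E'
from scipy.spatial.transform import Rotation as Ro
def Rt(phi,a=0):
    p,a=np.radians([phi,a]);y=np.array([np.cos(p),np.sin(p),0]);h=np.array([np.sin(p),-np.cos(p),0])
    z=np.sin(a)*h-np.cos(a)*np.array([0,0,1]);return np.column_stack([np.cross(y,z),y,z])
def rows(W,p0=None,R0=None):
    "W: list of (pos,phi,tilt,jaw) -> rows from the present pose"
    o=manip.get_obs();p0=o['position'] if p0 is None else p0;R0=np.array(o['tcp_rot']) if R0 is None else R0
    for p,phi,a,j in W:
        d=R0.T@(np.array(p)-p0)*1000;r=Ro.from_matrix(R0.T@Rt(phi,a)).as_rotvec()
        print(', '.join(f'{v:.0f}' for v in d)+', '+', '.join(f'{v:.2f}' for v in r)+f', {j},')
E
python3 - <<'E'
from h import *
W=[];phi=-66.2
def pol(r,t,z):t=np.radians(t);return (r*np.cos(t),r*np.sin(t),z)
r,th,z=.65,-66.2,.2215
for i in range(18):
    phi=min(phi+10,87.9); r=max(r-.05,.45); z=min(z+.045,.37)
    if i>=4: th=min(th+6.8,22)
    W.append((pol(r,th,z),phi,0,1))
W.append(((.46,.2,.33),87.9,5,1))
W.append(((.5,.21,.28),87.9,10,1))
rows(W)
E
```

```text
0, -50, -45, -0.00, -0.00, -0.18, 1,
0, -100, -90, -0.00, -0.00, -0.35, 1,
0, -150, -135, -0.00, -0.00, -0.52, 1,
0, -200, -148, -0.00, -0.00, -0.70, 1,
54, -203, -148, -0.00, -0.00, -0.87, 1,
106, -212, -148, -0.00, -0.00, -1.05, 1,
157, -228, -148, -0.00, -0.00, -1.22, 1,
206, -250, -148, -0.00, -0.00, -1.40, 1,
252, -277, -148, -0.00, -0.00, -1.57, 1,
294, -309, -148, -0.00, -0.00, -1.75, 1,
333, -347, -148, -0.00, -0.00, -1.92, 1,
366, -388, -148, -0.00, -0.00, -2.09, 1,
395, -433, -148, -0.00, -0.00, -2.27, 1,
417, -481, -148, -0.00, -0.00, -2.44, 1,
434, -532, -148, -0.00, -0.00, -2.62, 1,
445, -584, -147, -0.00, -0.00, -2.69, 1,
450, -636, -147, -0.00, -0.00, -2.69, 1,
450, -636, -147, -0.00, -0.00, -2.69, 1,
502, -647, -107, -0.12, -0.03, -2.69, 1,
542, -640, -57, -0.24, -0.06, -2.68, 1,
```

send_rows --series '[0,-50,-45,0,0,-0.18,1,0,-100,-90,0,0,-0.35,1,0,-150,-135,0,0,-0.52,1,0,-200,-148,0,0,-0.7,1,54,-203,-148,0,0,-0.87,1,106,-212,-148,0,0,-1.05,1,157,-228,-148,0,0,-1.22,1,206,-250,-148,0,0,-1.4,1,252,-277,-148,0,0,-1.57,1,294,-309,-148,0,0,-1.75,1,333,-347,-148,0,0,-1.92,1,366,-388,-148,0,0,-2.09,1,395,-433,-148,0,0,-2.27,1,417,-481,-148,0,0,-2.44,1,434,-532,-148,0,0,-2.62,1,445,-584,-148,0,0,-2.69,1,450,-636,-148,0,0,-2.69,1,450,-636,-148,0,0,-2.69,1,502,-647,-107,-0.12,-0.03,-2.69,1,542,-640,-57,-0.24,-0.06,-2.68,1]'

```text
time: 2.6
position: [0.4981, 0.2091, 0.2844]
tcp_rot: [[-0.982, 0.037, 0.184], [0.036, 0.999, -0.009], [-0.184, -0.003, -0.983]]
ft_force: [0.2, -0.3, -1.2]
grip_width: 1.001
grip_force: 0.0
```

```bash
python3 - <<'E'
from h import *
W=[((.525,.2125,z),87.9,10,1) for z in (.23,.18,.15,.12,.095,.0715,.0715)]
rows(W)
E
```

```text
-16, 4, 58, -0.00, 0.01, 0.00, 1,
-7, 5, 108, -0.00, 0.01, 0.00, 1,
-1, 5, 137, -0.00, 0.01, 0.00, 1,
4, 5, 166, -0.00, 0.01, 0.00, 1,
9, 5, 191, -0.00, 0.01, 0.00, 1,
13, 5, 214, -0.00, 0.01, 0.00, 1,
13, 5, 214, -0.00, 0.01, 0.00, 1,
```

send_rows --series '[-16,4,58,0,0.01,0,1,-7,5,108,0,0.01,0,1,0,5,137,0,0.01,0,1,4,5,166,0,0.01,0,1,4,5,166,0,0.01,0,1]'

```text
time: 3.22
position: [0.5204, 0.2098, 0.1175]
tcp_rot: [[-0.986, 0.038, 0.163], [0.037, 0.999, -0.011], [-0.163, -0.005, -0.987]]
ft_force: [0.1, 0.9, 0.3]
grip_width: 0.998
grip_force: 0.0
```

```bash
python3 - <<'E'
from h import *
snap('scene','s1');snap('top','t1')
im=cv2.imread('pics/s1.png')[170:370,120:360]
im2=cv2.imread('pics/t1.png')[130:310,160:340]
cv2.imwrite('pics/c1.png',np.hstack([cv2.resize(im,(480,400)),cv2.resize(im2,(320,320))[:400] if 0 else cv2.copyMakeBorder(cv2.resize(im2,(320,320)),0,80,0,0,0)]))
W=[((.525,.2125,z),87.9,10,1) for z in (.095,.0715,.0715)]
rows(W);o=manip.get_obs();print(o['position'],o['ft_force'])
E
```

```text
2, 1, 26, -0.00, -0.00, -0.00, 1,
6, 1, 49, -0.00, -0.00, -0.00, 1,
6, 1, 49, -0.00, -0.00, -0.00, 1,
[0.52247866 0.21132677 0.1207897 ] [0.13637294 0.08885102 1.3155745 ]
```

View pics/c1.png

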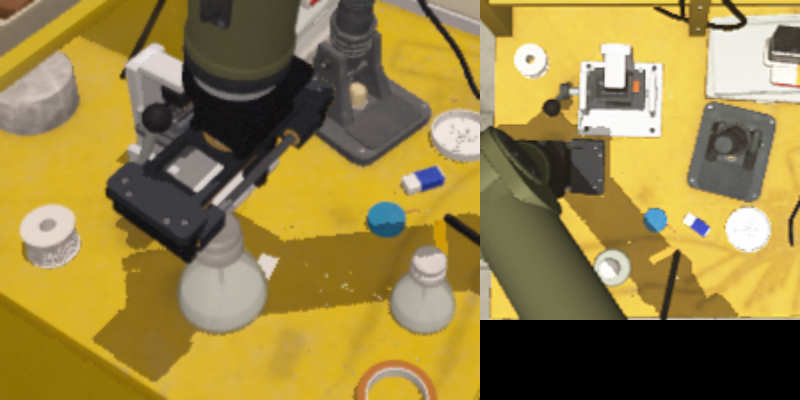

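The open fingers straddle the cap of the big bottle, at crop (222,235), and the body is clear of the ball at crop (158,118). I'll go down and grip.

send_rows --series '[2,1,26,0,0,0,1,6,1,49,0,0,0,1,6,1,49,0,0,0,1,6,1,49,0,0,0,0.3,6,1,49,0,0,0,0.3,6,1,49,0,0,0,0.3,6,1,49,0,0,0,0.3,6,1,49,0,0,0,0.3]' --grip_force 25

```text
time: 4.32
position: [0.5244, 0.2123, 0.071]
tcp_rot: [[-0.985, 0.038, 0.168], [0.036, 0.999, -0.01], [-0.169, -0.004, -0.986]]
ft_force: [0.3, -0.7, 0.3]
grip_width: 0.516
grip_force: 1.1
```

send_rows --series '[0,0,0,0,0,0,0.3,0,0,0,0,0,0,0.3,0,0,0,0,0,0,0.3,-1,0,-5,0,0,0,0.3,-3,0,-15,0,0,0,0.3,-5,0,-30,0,0,0,0.3,-5,0,-30,0,0,0,0.3]'

```text
time: 5.2
position: [0.5254, 0.2131, 0.1033]
tcp_rot: [[-0.984, 0.038, 0.172], [0.037, 0.999, -0.009], [-0.172, -0.003, -0.985]]
ft_force: [0.1, -0.3, -2.5]
grip_width: 0.506
grip_force: 25.0
```

```bash
python3 - <<'E'
from h import *
o=manip.get_obs();print(o['position'],o['ft_force'],o['grip_width'],o['grip_force'],o['q'])
def pol(r,t,z):t=np.radians(t);return (r*np.cos(t),r*np.sin(t),z)
# carry: up & back, then swing at r .445 with y tangential, then to spot
W=[((.51,.21,.14),87.9,10,.3),((.47,.2,.18),87.9,10,.3),((.425,.19,.2),87.9,8,.3)]
th=24;phi=87.9;r=.455
while th>-24.7:
    th=max(th-6,-24.7);phi=max(phi-4,65);r=max(r-.004,.446)
    W.append((pol(r,th,.2),phi,6,.3))
W.append((pol(.446,-24.7,.2),65,6,.3))
rows(W)
E
```

```text
[0.5254298  0.21314071 0.10333647] [ 0.07966665 -0.29657158 -2.5479299 ] 0.5058000291110297 24.99994176439941 [ 22.79460333  14.12626201 -56.01811792 109.81375186  21.08371513
  55.61624933  45.28430749]
9, -4, -39, -0.00, -0.00, -0.00, 0.3,
41, -15, -85, -0.00, -0.00, -0.00, 0.3,
81, -27, -112, -0.00, 0.03, -0.00, 0.3,
76, -78, -111, 0.01, 0.07, 0.07, 0.3,
66, -124, -109, 0.02, 0.07, 0.14, 0.3,
58, -170, -108, 0.03, 0.07, 0.21, 0.3,
54, -216, -107, 0.04, 0.07, 0.28, 0.3,
54, -263, -107, 0.05, 0.07, 0.35, 0.3,
60, -309, -108, 0.05, 0.07, 0.40, 0.3,
70, -355, -109, 0.05, 0.07, 0.40, 0.3,
85, -399, -112, 0.05, 0.07, 0.40, 0.3,
87, -404, -112, 0.05, 0.07, 0.40, 0.3,
87, -404, -112, 0.05, 0.07, 0.40, 0.3,
```

```bash
python3 - <<'E'
from h import *
def pol(r,t,z):t=np.radians(t);return (r*np.cos(t),r*np.sin(t),z)
W=[((.51,.21,.14),89,10,.3),((.47,.2,.18),90,10,.3),((.425,.19,.2),90,10,.3)]
th=24;r=.455
while th>-24.7:
    th=max(th-6,-24.7);r=max(r-.004,.446)
    W.append((pol(r,th,.2),90,10,.3))
W+=[W[-1]]
rows(W)
P=np.load('pics/Pscene.npz')['P'];
for lo in(.1,.14,.2):
    Q=P[(P[...,2]>lo)&(P[...,2]<.4)&(P[...,1]<.02)&(P[...,1]>-.3)&(P[...,0]>.35)&(P[...,0]<.62)];print(lo,len(Q),np.percentile(Q,[1,99],axis=0).round(3))
E
```

```text
9, -4, -39, -0.01, -0.00, -0.02, 0.3,
41, -15, -85, -0.01, -0.00, -0.04, 0.3,
81, -27, -112, -0.01, -0.00, -0.04, 0.3,
76, -78, -111, -0.01, -0.00, -0.04, 0.3,
66, -124, -109, -0.01, -0.00, -0.04, 0.3,
58, -170, -108, -0.01, -0.00, -0.04, 0.3,
54, -216, -107, -0.01, -0.00, -0.04, 0.3,
54, -263, -107, -0.01, -0.00, -0.04, 0.3,
60, -309, -108, -0.01, -0.00, -0.04, 0.3,
70, -355, -109, -0.01, -0.00, -0.04, 0.3,
85, -399, -112, -0.01, -0.00, -0.04, 0.3,
87, -404, -112, -0.01, -0.00, -0.04, 0.3,
87, -404, -112, -0.01, -0.00, -0.04, 0.3,
0.1 1603 [[ 0.512 -0.24   0.101]
 [ 0.614 -0.031  0.278]]
0.14 1159 [[ 0.511 -0.241  0.142]
 [ 0.616 -0.03   0.278]]
0.2 680 [[ 0.511 -0.242  0.201]
 [ 0.618 -0.03   0.278]]
```

send_rows --series '[9,-4,-39,-0.01,0,-0.02,0.3,41,-15,-85,-0.01,0,-0.04,0.3,81,-27,-112,-0.01,0,-0.04,0.3,78,-50,-111,-0.01,0,-0.04,0.3,76,-78,-111,-0.01,0,-0.04,0.3,66,-124,-109,-0.01,0,-0.04,0.3,58,-170,-108,-0.01,0,-0.04,0.3,54,-216,-107,-0.01,0,-0.04,0.3,54,-263,-107,-0.01,0,-0.04,0.3,60,-309,-108,-0.01,0,-0.04,0.3,70,-355,-109,-0.01,0,-0.04,0.3,85,-399,-112,-0.01,0,-0.04,0.3,87,-404,-112,-0.01,0,-0.04,0.3,87,-404,-112,-0.01,0,-0.04,0.3]'

```text
time: 6.95
position: [0.4044, -0.1867, 0.1983]
tcp_rot: [[-0.986, -0.003, 0.168], [-0.003, 1.0, 0.001], [-0.168, 0.0, -0.986]]
ft_force: [0.9, 0.3, -3.0]
grip_width: 0.505
grip_force: 25.0
```

```bash
python3 - <<'E'
from h import *
P=np.load('pics/Pscene.npz')['P'];
Q=P[(P[...,2]>.02)&(P[...,2]<.4)&(P[...,1]<-.12)&(P[...,1]>-.36)&(P[...,0]>.35)&(P[...,0]<.62)];print(len(Q));
for a in np.arange(-.36,-.12,.02):
    q=Q[(Q[:,1]>a)&(Q[:,1]<a+.02)]
    if len(q):print(a.round(2),len(q),q.min(0).round(3),q.max(0).round(3))
im,d=snap('scene','s2'); cv2.imwrite('pics/c2.png',cv2.resize(im[100:310,220:460,::-1],(720,630))[:600])
o=manip.get_obs();print(o['position'],o['ft_force'],o['q'])
E
```

```text
2465
-0.36 407 [ 0.379 -0.36   0.022] [ 0.619 -0.34   0.05 ]
-0.34 389 [ 0.379 -0.34   0.022] [ 0.619 -0.32   0.034]
-0.32 402 [ 0.379 -0.32   0.023] [ 0.62  -0.3    0.033]
-0.3 425 [ 0.379 -0.3    0.02 ] [ 0.62  -0.28   0.034]
-0.28 361 [ 0.383 -0.28   0.02 ] [ 0.619 -0.27   0.034]
-0.26 18 [ 0.598 -0.245  0.226] [ 0.62  -0.24   0.259]
-0.24 162 [ 0.561 -0.24   0.156] [ 0.62  -0.22   0.258]
-0.22 89 [ 0.532 -0.22   0.096] [ 0.567 -0.2    0.169]
-0.2 131 [ 0.464 -0.2    0.052] [ 0.545 -0.18   0.115]
-0.18 81 [ 0.438 -0.18   0.021] [ 0.489 -0.166  0.066]
[ 0.40481299 -0.18596201  0.19841515] [-0.30959676  0.48027818 -1.44741613] [ 42.75319325 -12.54925967 -15.70973352 118.52478999  -8.61860043
  65.1595796  120.46894112]
```

View pics/c2.png

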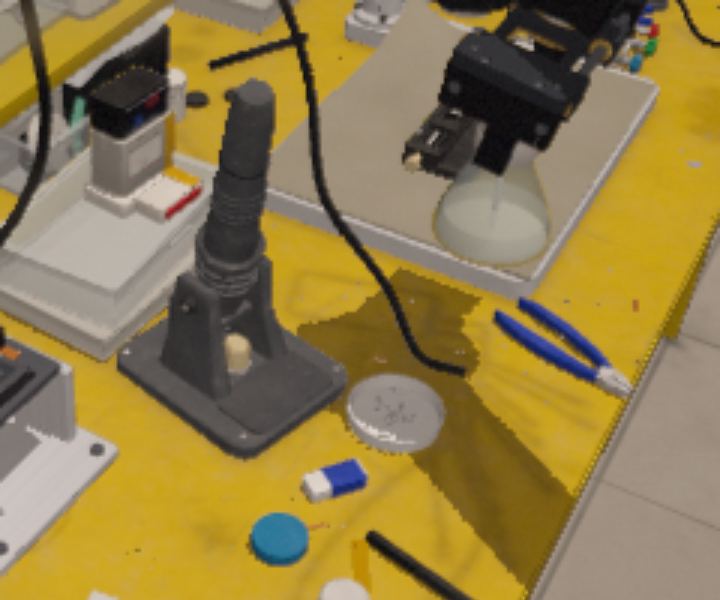

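The bottle hangs upright from the gripper over the tray at crop (495,215). The cable of the hot-air tool runs from (300,30) to (460,370), close to the free spot. I'll pick a place with the most clearance between the cable and the tray.

```bash
python3 - <<'E'
from h import *
from scipy.spatial import cKDTree
T={}
for n in('scene','top'):
    P=np.load(f'pics/P{n}.npz')['P'].reshape(-1,3)
    Q=P[(P[:,2]>.007)&(P[:,2]<.16)&(P[:,0]>.28)&(P[:,0]<.6)&(P[:,1]>-.36)&(P[:,1]<-.05)];T[n]=cKDTree(Q[:,:2]);
    t=Q[(Q[:,0]>.4)&(Q[:,0]<.55)&(Q[:,1]<-.25)&(Q[:,2]<.04)];print(n,'tray edge',np.percentile(t[:,1],99.5), t[:,0].min())
    c=Q[(Q[:,1]<-.155)&(Q[:,1]>-.25)];c=c[np.argsort(c[:,2])];print(c[::max(1,len(c)//10)].round(3).tolist())
X,Y=np.mgrid[.36:.52:.005,-.26:-.15:.005];G=np.c_[X.ravel(),Y.ravel()]
D=np.minimum(*[T[n].query(G)[0] for n in T])
for i in np.argsort(-D)[:8]:print(G[i].round(3),D[i].round(4),np.hypot(*G[i]).round(3))
print('spot',[T[n].query([.46,-.21])[0] for n in T])
E
```

```text
scene tray edge -0.27107137355519567 0.4000186668486228
[[0.302, -0.217, 0.007], [0.284, -0.226, 0.009], [0.336, -0.223, 0.01], [0.334, -0.223, 0.011], [0.375, -0.238, 0.012], [0.43, -0.165, 0.018], [0.467, -0.177, 0.047], [0.494, -0.184, 0.07], [0.526, -0.19, 0.091], [0.549, -0.204, 0.12], [0.56, -0.218, 0.155]]
top tray edge -0.27309483904154536 0.40073430143517114
[[0.294, -0.219, 0.007], [0.3, -0.219, 0.008], [0.384, -0.244, 0.01], [0.399, -0.169, 0.011], [0.322, -0.221, 0.013], [0.382, -0.24, 0.014], [0.442, -0.171, 0.021], [0.471, -0.177, 0.059], [0.519, -0.192, 0.081], [0.546, -0.204, 0.111], [0.565, -0.218, 0.15]]
[ 0.385 -0.2  ] 0.0273 0.434
[ 0.435 -0.225] 0.026 0.49
[ 0.505 -0.155] 0.026 0.528
[ 0.52 -0.16] 0.0258 0.544
[ 0.44  -0.225] 0.0257 0.494
[ 0.445 -0.23 ] 0.0255 0.501
[ 0.43 -0.23] 0.0251 0.488
[ 0.38  -0.205] 0.0251 0.432
spot [0.028661952059436398, 0.006886172745752315]
```

```bash
python3 - <<'E'
from h import *
rows([((.425,-.21,.19),90,10,.3),((.443,-.222,.17),90,10,.3)]+[((.443,-.222,z),90,10,.3) for z in(.14,.115,.095,.083,.077,.0735,.072,.072)])
E
```

```text
-18, -24, 12, 0.00, -0.01, 0.00, 0.3,
-33, -36, 34, 0.00, -0.01, 0.00, 0.3,
-28, -36, 64, 0.00, -0.01, 0.00, 0.3,
-23, -36, 89, 0.00, -0.01, 0.00, 0.3,
-20, -36, 108, 0.00, -0.01, 0.00, 0.3,
-18, -36, 120, 0.00, -0.01, 0.00, 0.3,
-17, -36, 126, 0.00, -0.01, 0.00, 0.3,
-16, -36, 130, 0.00, -0.01, 0.00, 0.3,
-16, -36, 131, 0.00, -0.01, 0.00, 0.3,
-16, -36, 131, 0.00, -0.01, 0.00, 0.3,
```

send_rows --series '[-18,-24,12,0,0,0,0.3,-33,-36,34,0,0,0,0.3,-28,-36,64,0,0,0,0.3,-23,-36,89,0,0,0,0.3,-20,-36,108,0,0,0,0.3,-18,-36,120,0,0,0,0.3,-17,-36,126,0,0,0,0.3,-16,-36,130,0,0,0,0.3,-16,-36,131,0,0,0,0.3,-16,-36,131,0,0,0,0.3]'

```text
time: 8.25
position: [0.4429, -0.2231, 0.0726]
tcp_rot: [[-0.986, -0.003, 0.169], [-0.004, 1.0, -0.0], [-0.169, -0.001, -0.986]]
ft_force: [-0.3, -0.2, -1.6]
grip_width: 0.501
grip_force: 25.0
```

```bash
python3 - <<'E'
from h import *
o=manip.get_obs();print(o['position'],o['ft_force'])
im,d=snap('scene','s3'); cv2.imwrite('pics/c3.png',cv2.resize(im[80:290,260:500,::-1],(640,560)))
E
```

```text
[ 0.44291849 -0.22313567  0.07262369] [-0.31435044 -0.21550037 -1.5665057 ]
```

View pics/c3.png

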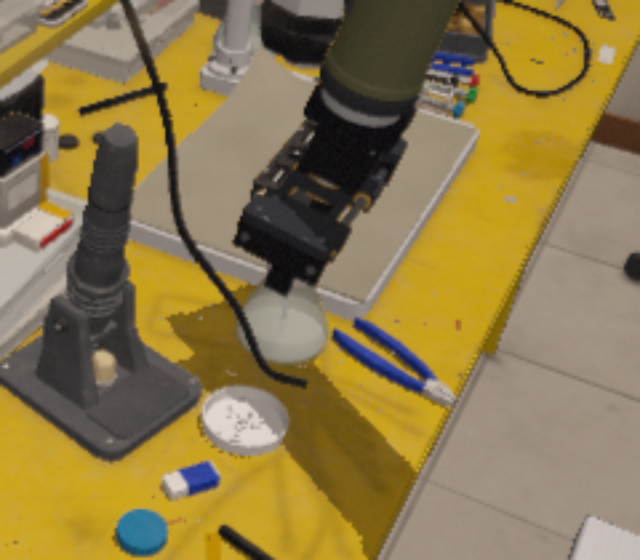

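The bottle is at its spot, at crop (283,325), between the cable and the tray. I lower it the last millimetre and let go.

send_rows --series '[0,0,1,0,0,0,0.3,0,0,2,0,0,0,0.3,0,0,2,0,0,0,0.3]' --grip_force 10

```text
time: 8.68
position: [0.4437, -0.2233, 0.0723]
tcp_rot: [[-0.985, -0.003, 0.17], [-0.004, 1.0, -0.001], [-0.17, -0.001, -0.985]]
ft_force: [-6.4, 1.6, 12.8]
grip_width: 0.511
grip_force: 10.0
```

send_rows --series '[0,0,-2,0,0,0,0.3,0,0,-2,0,0,0,0.6,0,0,-2,0,0,0,0.8,0,0,-2,0,0,0,0.95,0,0,-2,0,0,0,0.95,0,0,-2,0,0,0,0.95,0,0,-2,0,0,0,0.95]'

```text
time: 9.55
position: [0.4425, -0.2229, 0.072]
tcp_rot: [[-0.986, -0.004, 0.168], [-0.004, 1.0, 0.0], [-0.168, -0.0, -0.986]]
ft_force: [-0.0, -0.6, -1.3]
grip_width: 0.942
grip_force: 0.0
```

```bash
python3 - <<'E'
from h import *
o=manip.get_obs();print(o['position'],o['ft_force'],o['grip_width'])
def pol(r,t,z):t=np.radians(t);return (r*np.cos(t),r*np.sin(t),z)
J=.95
W=[((.443,-.223,z),90,10,J) for z in(.095,.13,.17,.21)]+[((.42,-.2,.25),90,8,J),((.40,-.17,.3),90,4,J)]
th=-23
while th<20:
    th=min(th+6.5,20);W.append((pol(.445,th,.33),90,0,J if th<0 else .7))
W+=[((.47,.19,.33),88,0,.6),((.53,.195,.31),87.9,0,.6),((.58,.196,.28),87.9,0,.6)]
print(len(W));rows(W)
E
```

```text
[ 0.44250041 -0.22288779  0.07203241] [-0.04630946 -0.61692637 -1.31516382] 0.9421076309704577
16
-4, -0, -23, 0.00, -0.01, 0.00, 0.95,
-10, -0, -57, 0.00, -0.01, 0.00, 0.95,
-17, -0, -96, 0.00, -0.01, 0.00, 0.95,
-24, -0, -136, 0.00, -0.01, 0.00, 0.95,
-8, 23, -179, 0.00, 0.03, 0.00, 0.95,
3, 53, -232, 0.00, 0.10, 0.00, 0.95,
-28, 96, -257, -0.00, 0.17, 0.00, 0.95,
-40, 146, -255, -0.00, 0.17, 0.00, 0.95,
-46, 196, -254, -0.00, 0.17, 0.00, 0.95,
-46, 246, -254, -0.00, 0.17, 0.00, 0.7,
-41, 296, -255, -0.00, 0.17, 0.00, 0.7,
-30, 346, -257, -0.00, 0.17, 0.00, 0.7,
-21, 375, -258, -0.00, 0.17, 0.00, 0.7,
-72, 413, -250, 0.00, 0.17, 0.04, 0.6,
-128, 417, -220, 0.00, 0.17, 0.04, 0.6,
-172, 418, -182, 0.00, 0.17, 0.04, 0.6,
```

send_rows --series '[-4,0,-23,0,0,0,0.95,-10,0,-57,0,0,0,0.95,-17,0,-96,0,0,0,0.95,-24,0,-136,0,0,0,0.95,-8,23,-179,0,0.03,0,0.95,3,53,-232,0,0.1,0,0.95,-28,96,-257,0,0.17,0,0.95,-40,146,-255,0,0.17,0,0.95,-46,196,-254,0,0.17,0,0.95,-46,246,-254,0,0.17,0,0.7,-41,296,-255,0,0.17,0,0.7,-30,346,-257,0,0.17,0,0.7,-21,375,-258,0,0.17,0,0.7,-72,413,-250,0,0.17,0.04,0.6,-128,417,-220,0,0.17,0.04,0.6,-172,418,-182,0,0.17,0.04,0.6,-172,418,-182,0,0.17,0.04,0.6]'

```text
time: 11.68
position: [0.5818, 0.193, 0.2728]
tcp_rot: [[-0.999, 0.04, -0.012], [0.04, 0.999, 0.005], [0.013, 0.004, -1.0]]
ft_force: [-0.7, 0.4, -0.2]
grip_width: 0.602
grip_force: 0.0
```

```bash
python3 - <<'E'
from h import *
o=manip.get_obs();print(o['position'],o['ft_force'],o['grip_width'])
im,d=snap('scene','s4');P=pts('scene',d);x,y,h=P[...,0],P[...,1],P[...,2]
m=(h>.09)&(h<.115)&(x>.38)&(x<.5)&(y>-.28)&(y<-.17)&(d>0);Q=P[m];print('cap now',len(Q),np.median(Q[:,2]),cv2.minEnclosingCircle((Q[:,:2]*1000).astype(np.float32)))
cv2.imwrite('pics/c4.png',cv2.resize(im[100:310,140:440,::-1],(800,560)))
rows([((.5905,.196,z),87.9,0,.6) for z in (.24,.2,.1645,.1645)])
E
```

```text
[0.58175936 0.19295103 0.27284774] [-0.74065401  0.39662764 -0.1664757 ] 0.6015777674203296
cap now 203 0.10051546304578576 ((435.4959716796875, -218.64212036132812), 20.556793212890625)
-10, 2, 36, 0.00, -0.01, -0.00, 0.6,
-11, 1, 76, 0.00, -0.01, -0.00, 0.6,
-11, 1, 112, 0.00, -0.01, -0.00, 0.6,
-11, 1, 112, 0.00, -0.01, -0.00, 0.6,
```

View pics/c4.png

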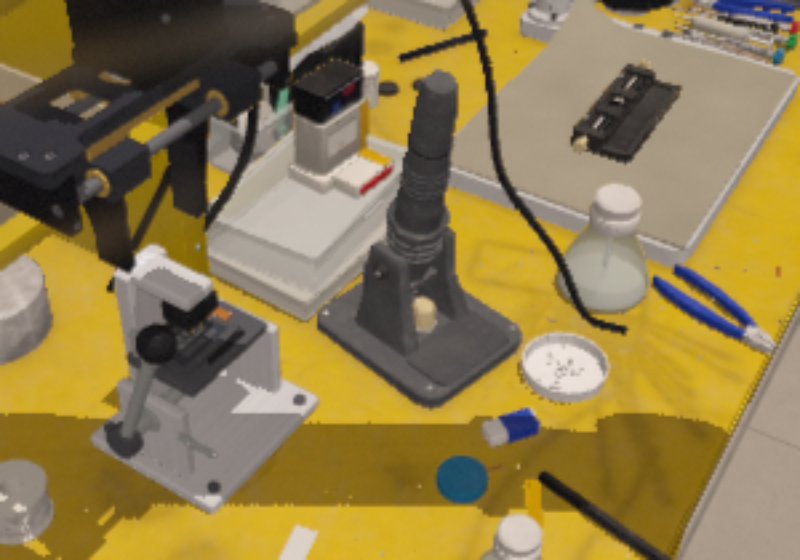

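The bottle stands upright at crop (605,250). The lever is free, with the ball at (157,343) below the fingers. I'll go down over it and take hold lightly.

send_rows --series '[-10,2,36,0,-0.01,0,0.6,-11,1,76,0,-0.01,0,0.6,-11,1,112,0,-0.01,0,0.6,-11,1,112,0,-0.01,0,0.6,-11,1,112,0,-0.01,0,0.15,-11,1,112,0,-0.01,0,0.15,-11,1,112,0,-0.01,0,0.15,-11,1,112,0,-0.01,0,0.15,-11,1,112,0,-0.01,0,0.15,-11,1,112,0,-0.01,0,0.15]' --grip_force 15

```text
time: 12.98
position: [0.5914, 0.196, 0.1694]
tcp_rot: [[-0.999, 0.037, 0.01], [0.037, 0.999, 0.002], [-0.01, 0.002, -1.0]]
ft_force: [-2.1, -2.1, 6.0]
grip_width: 0.284
grip_force: 15.0
```

```bash
python3 - <<'E'
from h import *
o=manip.get_obs();p=o['position'];print(p,o['ft_force'],o['torque'],o['grip_width'],o['grip_force'])
jx=np.array([np.cos(np.radians(-2.1)),np.sin(np.radians(-2.1))]);ax=np.array([.5905,.196])+.0466*jx
W=[]
for q in list(np.arange(.1,1.01,.1))+[1.05,1.1,1.15,1.2,1.2]:
    b=np.radians(69)-q+ (1.2-np.radians(69))*q/1.2
    xy=ax-.13*np.cos(b)*jx; W.append(((xy[0],xy[1],.062+.13*np.sin(b)-.0187),87.9,0,.15))
rows(W);print(W[-1])
E
```

```text
[0.59135176 0.19602212 0.16936832] [-2.14287662 -2.0807221   6.03422294] [-0.5076738   0.17073776 -0.02117616] 0.28386751946892863 15.000566393136978
13, -0, 10, 0.00, 0.01, -0.00, 0.15,
24, -0, 16, 0.00, 0.01, -0.00, 0.15,
35, -0, 24, 0.00, 0.01, -0.00, 0.15,
45, -0, 32, 0.00, 0.01, -0.00, 0.15,
54, -0, 42, 0.00, 0.01, -0.00, 0.15,
62, -0, 52, 0.00, 0.01, -0.00, 0.15,
69, -0, 63, 0.00, 0.01, -0.00, 0.15,
75, -0, 75, 0.00, 0.01, -0.00, 0.15,
79, -0, 87, 0.00, 0.01, -0.00, 0.15,
83, -0, 99, 0.00, 0.01, -0.00, 0.15,
84, -0, 106, 0.00, 0.01, -0.00, 0.15,
85, -0, 112, 0.00, 0.01, -0.00, 0.15,
85, -0, 119, 0.00, 0.01, -0.00, 0.15,
86, -0, 125, 0.00, 0.01, -0.00, 0.15,
86, -0, 125, 0.00, 0.01, -0.00, 0.15,
((np.float64(0.5071560119588602), np.float64(0.1990560853061268), np.float64(0.0433)), 87.9, 0, 0.15)
```

```bash
python3 - <<'E'
from h import *
im,d=snap('scene','s5');cv2.imwrite('pics/c5.png',cv2.resize(im[180:300,140:270,::-1],(650,600)))
o=manip.get_obs();print(o['position'],o['ft_force'],o['tau'])
E
```

```text
[0.59134761 0.19602278 0.16937368] [-1.1362271  -2.29422807  6.08509757] [-1.19308915e+00 -3.92374635e+01 -9.69545066e+00 -2.73774952e+01
 -4.71804645e-01 -9.10872091e-01 -6.31439238e-03]
```

View pics/c5.png

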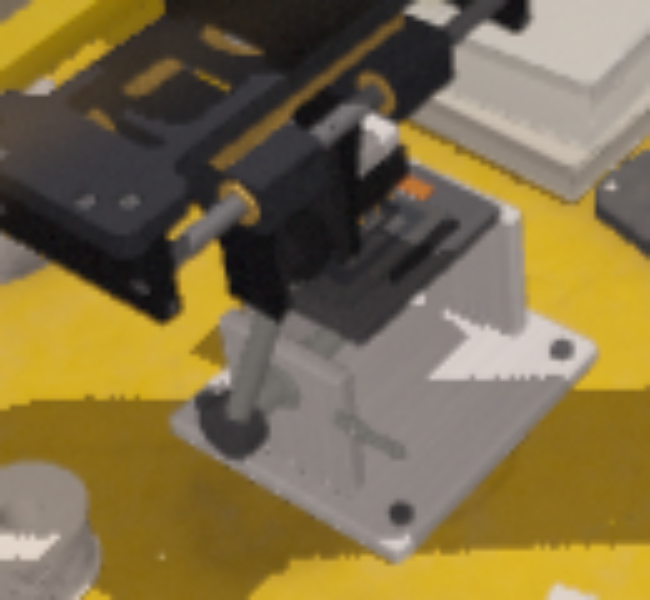

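The ball is held between both fingers at crop (310,245). I press along the arc to about 1.0 rad first.

send_rows --series '[12,0,5,0,0,0,0.15,24,0,11,0,0,0,0.15,35,0,19,0,0,0,0.15,45,0,27,0,0,0,0.15,54,0,37,0,0,0,0.15,62,0,47,0,0,0,0.15,69,0,58,0,0,0,0.15,75,0,70,0,0,0,0.15,79,0,82,0,0,0,0.15,83,0,94,0,0,0,0.15,83,0,94,0,0,0,0.15,83,0,94,0,0,0,0.15]'

```text
time: 14.52
position: [0.5087, 0.1987, 0.073]
tcp_rot: [[-0.999, 0.037, 0.009], [0.037, 0.999, 0.001], [-0.009, 0.002, -1.0]]
ft_force: [3.2, -5.9, 2.5]
grip_width: 0.283
grip_force: 15.0
```

```bash
python3 - <<'E'
from h import *
o=manip.get_obs();print(o['position'],o['ft_force'],o['grip_width'])
im,d=snap('scene','s6');im2,d2=snap('top','t6');
cv2.imwrite('pics/c6.png',np.hstack([cv2.resize(im[200:330,130:270,::-1],(560,520)),cv2.resize(im2[140:250,170:230,::-1],(240,440)) if 0 else np.zeros((520,1,3),np.uint8)]))
E
```

```text
[0.5087244  0.19874873 0.07297326] [ 3.1506346  -5.94334966  2.45155711] 0.2832892790762387
```

View pics/c6.png

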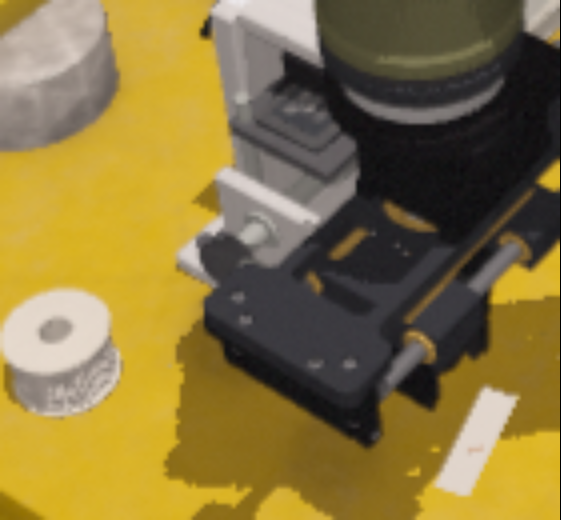

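Jaw width is unchanged, so the ball is still held, and the chord of the path gives about 1.0 rad. The last 25 mm down brings the lever level.

send_rows --series '[1,0,7,0,0,0,0.15,1,0,13,0,0,0,0.15,1,0,19,0,0,0,0.15,1,0,25,0,0,0,0.15,1,0,25,0,0,0,0.15,1,0,25,0,0,0,0.15,1,0,25,0,0,0,0.15]'

```text
time: 15.5
position: [0.506, 0.1989, 0.0476]
tcp_rot: [[-0.999, 0.036, 0.006], [0.036, 0.999, 0.0], [-0.006, 0.001, -1.0]]
ft_force: [-1.1, -5.3, 3.8]
grip_width: 0.279
grip_force: 15.0
```

```bash
python3 - <<'E'
from h import *
o=manip.get_obs();print(o['position'],o['ft_force'],o['grip_width'])
im,d=snap('scene','s7');im2,d2=snap('top','t7')
P=pts('scene',d);x,y,h=P[...,0],P[...,1],P[...,2]
# rod points between axle and gripper
m=(x>.545)&(x<.625)&(y>.185)&(y<.215)&(h>.04)&(h<.11)&(d>0);Q=P[m];print('rod',len(Q))
for a in np.arange(.545,.625,.01):
    q=Q[(Q[:,0]>=a)&(Q[:,0]<a+.01)]
    if len(q):print(a.round(3),len(q),np.median(q,axis=0).round(4),q[:,2].max().round(4))
a=cv2.resize(im[200:330,130:270,::-1],(560,520))
cv2.imwrite('pics/c7.png',a)
for n,t0,t1 in(('scene','s0','s7'),):
    P0=np.load('pics/Pscene.npz')['P']
    for nm,(X,Y) in dict(dish=(.42,-.1),rub=(.424,-.012),braid=(.432,.055),sol=(.694,.257),small=(.357,.125)).items():
        f=lambda P:(lambda Q:Q.mean(0).round(3))(P[(abs(P[...,0]-X)<.05)&(abs(P[...,1]-Y)<.045)&(P[...,2]>.006)&(P[...,2]<.09)])
        print(nm,f(P0),f(P))
E
```

```text
[0.50604457 0.19885859 0.04758415] [-1.08649927 -5.26742127  3.82787559] 0.2791728252044974
rod 104
0.585 19 [0.592  0.1987 0.0667] 0.0685
0.595 23 [0.5998 0.198  0.0657] 0.0677
0.605 26 [0.6099 0.1983 0.066 ] 0.0688
0.615 36 [0.6224 0.1987 0.0655] 0.0699
dish [ 0.428 -0.096  0.011] [ 0.428 -0.096  0.012]
rub [ 0.422 -0.011  0.011] [ 0.422 -0.01   0.011]
braid [0.432 0.054 0.011] [0.432 0.055 0.011]
sol [0.7   0.267 0.033] [0.7   0.267 0.032]
small [0.353 0.135 0.04 ] [0.353 0.135 0.04 ]
```

View pics/c7.png

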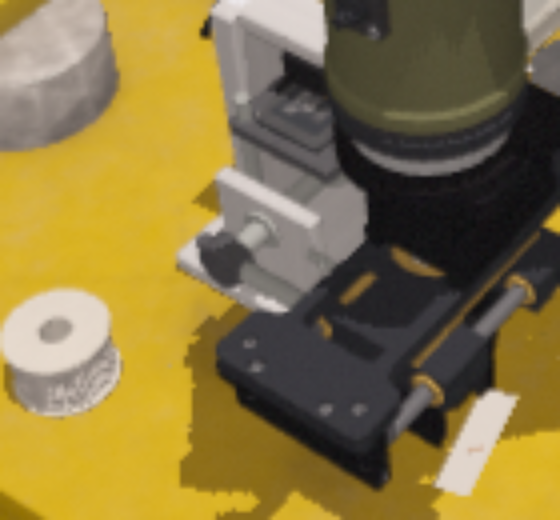

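The rod runs level out of the hub, at crop (265,275), and the bystanders have not moved. I check the rod's slope once more with a cylinder fit over several frames.

```bash
python3 - <<'E'
from h import *
from scipy.optimize import least_squares
def fit(Ps,lo,hi,lab):
    Q=np.concatenate([P[(P[...,0]>lo)&(P[...,0]<hi)&(P[...,1]>.187)&(P[...,1]<.212)&(P[...,2]>.05)&(P[...,2]<.08)] for P in Ps])
    if len(Q)<20: print(lab,'few',len(Q));return
    def res(v):
        z0,s,y0=v;dx=.637-Q[:,0];return np.hypot((Q[:,2]-z0-s*dx)*np.cos(np.arctan(s)),Q[:,1]-y0+.0366*0-.0366*dx)-.005
    f=least_squares(res,[.062,0,.1945],loss='soft_l1',f_scale=.001)
    cov=np.linalg.pinv(f.jac.T@f.jac)*np.mean(f.fun**2)
    print(lab,len(Q),'z at axle, slope(+ = above level), y',f.x.round(4),'sd',np.sqrt(np.diag(cov)).round(4),'z at .595',(f.x[0]+f.x[1]*.042).round(4),'x min',Q[:,0].min().round(3))
S=[];T=[]
for i in range(5):
    S.append(pts('scene',manip.read_camera('scene')[1]));T.append(pts('top',manip.read_camera('top')[1]))
fit(S,.57,.617,'scene');fit(T,.55,.617,'top')
o=manip.get_obs();print(o['time'],o['position'],o['ft_force'])
# bed/cell height now vs before
P0=np.load('pics/Pscene.npz')['P'];m=lambda P:P[(abs(P[...,0]-.60)<.012)&(abs(P[...,1]-.11)<.02)&(P[...,2]>.06)&(P[...,2]<.12)][:,2]
print('cell z',np.median(m(P0)),[np.median(m(P)).round(4) for P in S],len(m(S[0])))
E
```

```text
scene 358 z at axle, slope(+ = above level), y [0.0616 0.0157 0.1944] sd [0.0004 0.0108 0.0001] z at .595 0.0623 x min 0.587
top 328 z at axle, slope(+ = above level), y [0.064  0.0021 0.1945] sd [0.0006 0.0123 0.0002] z at .595 0.0641 x min 0.562
16.1 [0.50607813 0.19882187 0.04761471] [-1.35530625 -5.36634223  4.20139165]
cell z 0.09609474667200593 [np.float64(nan), np.float64(nan), np.float64(nan), np.float64(nan), np.float64(nan)] 0
  return _methods._mean(a, axis=axis, dtype=dtype,
  ret = ret.dtype.type(ret / rcount)
```

```bash
python3 -c "
from station import manip
print(manip.sign_off())"
```

```text
the job is handed in; nothing more can be done
None
```

The bottle stands upright near the free spot at about (0.44, -0.22), well clear of the lever. The lever is held level to within about 1° by camera measurement, and the job was handed in at about 16 s.

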